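Bolt the lock box with its safety catch held down

ROBOT

A 6-joint arm with a two-finger parallel gripper is mounted at the origin on the work surface. World frame = base frame: x ahead of the robot, y to its left, z up, the work surface at z = 0. Lengths are in m, angles in rad, forces in N, time in s.
With the tool pointing down it reaches from about 0.35 to 0.775 m from the base axis. Payload 5.5 kg.
Tool frame: the origin (TCP) lies midway between the tips of the shut fingers; the grasp point (between the pads) lies 19 mm behind it; z points along the fingers, y is the line along which they close (so a half turn about z gives the same grasp; the last joint's range is limited). The gripper opens to 85 mm and grips with 20 to 120 N. Pads are 22 mm wide; open, the fingers measure 114 mm over their backs; the gripper's body (76 mm by 85 mm) begins 54 mm behind the grasp point. The pads swing forward as they close: fully open they stand 13 mm farther back than shut.
Start: joints at [-1.295, 0.313, 0.046, 1.304, 0, 1.431], TCP at [0.232, -0.526, 0.231] pointing down, gripper open.
Joint ranges: [-2.76, 2.76], [-0.86, 1.69], [-1.03, 1.26], [-2.2, 2.34], [-1.47, 1.5], [-3.14, 3.14]. Speed limits (rad/s): [2.57, 2.57, 3.14, 3.14, 3.14, 3.14].

INTERFACE

Orientations are given as a unit quaternion [w, x, y, z].
In Python, from workcell import env gives the robot as it stands.
- The arm moves only by the tool move_arm, never from a script. Its argument "targets" is a list of rows, each a list of 3 entries, a list of its own where there are three numbers: the shift along the tool's x, y, z in mm, then the turn, a rotation vector about the tool's x, y, z in units of 10 degrees (1.0 is 10 degrees), then the closure, from -1 (fully open) to 1 (shut). In form: [[[dx, dy, dz], [ax, ay, az], gripper], ...]. A call has 1 to 5 rows; each row is the pose to reach, as a shift and turn from the pose commanded when the call began, along the tool's axes at that moment; what a row does not reach only later rows make up. A row lasts 1/8 s, in which the tool goes at most 62.5 mm and 10.7 degrees, less where a joint would pass 70% of its speed; a pose out of reach is approached as far as the arm can. A call with a gripper value outside its range is refused whole. The fingers move at their own pace and stop on an object; "squeeze" is the grip in N (left out, the last holds). Time passes only in rows, so rows that repeat a pose let the fingers close. It gives the time, the measured TCP pose, the force, the opening and the grip force at its end, in the units of the state.
- env.get_state(): the state, without advancing time (a new reading comes with each control period).
- env.read_camera(name): name is "scene" or "top" or "wrist"; returns a dict with "pixels" (420x560x3 uint8, red, green, blue), "fovy" (degrees; the focal length in pixels is half the picture's height over the tangent of half this angle, whatever the lens; pixels are square), "cx", "cy" (the principal point, pixels), "extrinsics" (4x4, takes a point from world to camera coordinates); the wrist camera has in their place "mount" (4x4, takes a point from camera to tool coordinates, whose origin is the TCP and whose axes are the flange's). Camera axes: x right, y up, looking along -z (the intrinsics and any distortion apply to the point x, -y, -z); pixel columns grow to the right and rows downward; lengths in m; the calibration is good to about 2 mm. A picture is of the moment at which its call begins: read the wrist's pose just before it. There is no depth.
- env.hand_in(): hands the job in; it is judged then, once.
Trained networks look in a picture, given as the dict that the camera call returned (one of the last four; its "shot" number tells which), for a name from the list of things; names that differ only in an ending like _2 or _b are one class to them, and where a whole thing is asked for, a point or a joint stands for the part that bears it (a point fixed in the world has none). Each returns a list of dicts, best first, with "confidence" (0 to 1); they miss things now and then, are a little off and sometimes report something else, mostly with a low value. They report only what shows in the picture. A call takes as long as a camera call.
- env.spot_in(thing, picture): "centre" ([x, y, z] in m, in world coordinates, good to about 4 mm: the middle of the surface that is visible of it).
- env.regions_of(thing, picture): "mask" (420x560 bool, what is visible of it).
- env.landmark_of(thing, picture): "centre" ([x, y, z] in m, in world coordinates, good to about 4 mm: a listed point, or the origin of a listed thing).
The state is a dict: "clock": time; "joint_pos": joint angles; "qvel": joint speeds; "tau": joint torques, N m; "tcp_pos": TCP position; "orientation": TCP orientation; "wrist_force": force on the tool from outside, world axes, zero at the start; "ft_torque": the same for the moment, N m; "finger_gap": finger opening in m; "grip_force": force on a finger pad.
Only numpy, scipy, OpenCV 4.12 (cv2) and the standard library are available. Lean on these libraries where they do the work, as an engineer would, in place of code of your own. Each camera call takes 0.05 s, during which the arm holds its last target. There are 200 camera calls.

TASK

Bolt the yellow lock box shut: press the red spring pad of its safety catch down with one fingertip and, keeping it down, push the bolt's black tab with the other fingertip until the bolt is fully home in the brass keeper; then let the catch spring back up so that it locks the bolt. Grasp and lift nothing, leave the blue box's bolt and catch as they are, and do not disturb the loose things on the boxes and the desk.

Things in the scene. Friction and masses are not known exactly. Their poses are not given: they have to be found in the camera images.
- yellow_box: yellow steel lock box, fixed, 220 x 240 x 82 mm (x, y, z), lid shut; origin at the centre of its underside. On the lid: a round steel bolt along the box's y (top 16 mm above the lid) in two guides (19 mm), sliding to +y into a brass keeper (23 mm) on the +y end, and parallel to it, on its -x side, the red spring pad of the safety catch. The lid's +x strip carries a loose jar
- yellow_tab (a point): centre of the upright black tab on the yellow box's bolt, by which the bolt is pushed to the box's +y; 30 mm wide (box x), 8 mm thick (box y), its top 46 mm above the lid; it moves with the bolt. It stands 64 mm to the box's +x from the middle line of the red pad
- yellow_pad (a point): centre of the top of the yellow box's red catch pad: flat, 34 mm (box x) by 120 mm (box y), 32 mm above the lid when up. Pressed down it sinks 8 mm to a hard stop (spring: 3.2 N at first, 6.4 N fully down), and springs back when let go. It does not move sideways, so a fingertip may slide along it
- yellow_bolt (a joint): travel of the yellow box's bolt in m: 0 drawn back, 0.040 fully home (stop). About 2 N of friction, no spring: it stays where left. With the catch up it is blocked at about 0.007, and again on the way wherever the catch is let up. Past 0.037 the catch can spring up and lock it home. It starts at 0 to 0.004
- yellow_catch (a joint): how far the red pad of the yellow box is pressed, in m: 0 up, 0.008 fully down; from 0.0055 on the bolt is free to slide
- blue_tab (a point): centre of the black bolt tab of the second lock box, which is the same in size and build but painted blue; it is not to be worked on
- blue_bolt (a joint): travel of the blue box's bolt in m, as for the yellow one
- blue_catch (a joint): how far the red pad of the blue box is pressed, in m, as for the yellow one
- screw_jar: loose amber jar, 35 mm across, 36 mm tall, standing on the +x strip of the yellow box's lid; origin at the centre of its underside
- solder_reel: loose aluminium cylinder, 33 mm across, 34 mm tall, standing on the +x strip of the blue box's lid; origin at the centre of its underside
- phone_a: loose black phone lying behind the boxes, 146 x 71 x 9 mm; origin at the centre of its underside
- phone_b: loose white phone lying near the front right of the desk, 146 x 71 x 9 mm; origin at the centre of its underside
- spray: loose black bottle with an orange cap, 48 mm across, 150 mm tall; origin at the centre of its underside
- alcohol: loose clear bottle with a red cap, 48 mm across, 120 mm tall; origin at the centre of its underside
- driver: loose screwdriver with a red handle, 170 mm long, lying on the desk
- parts_tray: loose blue divided tray behind the boxes, 90 x 160 x 30 mm; origin at the centre of its underside

How it is judged:
By the outcome, as a careful person would: the job done as asked, in the order asked, and still so for the second after the job is handed in, with the robot touching nothing.
It also fails if it takes over 38 s, if anything falls off the work surface, if the arm or the gripper's body presses on something with over 40 N, if the wrist force passes 120 N, or if a joint passes its speed limit or range.

## Working session

There is one attempt and no reset: what is moved stays moved. The work goes in short steps, Python scripts to look and compute and a tool call to move; the robot and the scene stay as the last step left them, time stands still between calls to the robot, and variables do not carry over. Pictures are saved under pics/ and viewed, at most 10 in all, crops included, and the job is handed in when it is done.

Besides the shell and the picture viewer there is one more tool, called after "Call:" as a command line: name --argument value ..., lists and objects as JSON in quotes. move_arm: Moves the arm, as the interface text tells. Its arguments: {"type":"object","properties":{"targets":{"type":"array","items":{"type":"array"}},"squeeze":{"type":"number"}},"required":["targets"]}

```bash
mkdir -p pics; cat > h.py <<'E'
from workcell import env
import numpy as np, cv2
def save(p,n): cv2.imwrite('pics/'+n+'.png',cv2.cvtColor(p['pixels'],cv2.COLOR_RGB2BGR))
E
python3 - <<'E'
from h import *
for n in ['scene','top']:
    p=env.read_camera(n); save(p,n+'0')
    for t in ['yellow_box','yellow_tab','yellow_pad','blue_tab','screw_jar','spray','alcohol','solder_reel']:
        print(n,t,[(np.round(d['centre'],3).tolist(),round(d['confidence'],2)) for d in env.landmark_of(t,p)[:2]])
s=env.get_state(); print(s)
E
```

```text
scene yellow_box [([0.562, -0.198, -0.002], 0.58)]
scene yellow_tab [([0.577, -0.23, 0.113], 0.69)]
scene yellow_pad [([0.52, -0.188, 0.117], 0.6)]
scene blue_tab [([0.545, 0.186, 0.112], 0.47)]
scene screw_jar [([0.636, -0.257, 0.078], 0.63)]
scene spray [([0.662, 0.41, -0.0], 0.58)]
scene alcohol [([0.671, -0.428, 0.001], 0.62)]
scene solder_reel [([0.588, 0.259, 0.081], 0.46)]
top yellow_box [([0.563, -0.193, 0.002], 0.86), ([0.541, 0.187, 0.112], 0.7)]
top yellow_tab [([0.577, -0.224, 0.112], 0.63)]
top yellow_pad [([0.518, -0.194, 0.115], 0.97)]
top blue_tab [([0.542, 0.19, 0.111], 0.64)]
top screw_jar [([0.635, -0.261, 0.085], 0.67)]
top spray [([0.658, 0.412, 0.001], 0.86)]
top alcohol []
top solder_reel [([0.59, 0.255, 0.079], 0.44)]
{'clock': 0.9, 'joint_pos': array([-1.29459580e+00,  3.13170720e-01,  4.61194199e-02,  1.30358674e+00,
       -1.09882712e-05,  1.43117836e+00]), 'qvel': array([-9.47442883e-04, -1.00771840e-03, -5.04913283e-05,  1.06859631e-03,
        5.12302063e-04, -4.90591707e-04]), 'tau': array([-3.79866460e-04, -4.80444968e+01,  2.98815018e+01,  1.66636198e-05,
       -2.31765080e-04, -1.97072166e-05]), 'tcp_pos': array([ 0.23225883, -0.52606542,  0.23134781]), 'orientation': array([ 7.93316999e-05,  9.78464612e-01,  2.06414622e-01, -8.08708768e-08]), 'wrist_force': array([ 0.38458211, -0.71381799, -0.4524419 ]), 'ft_torque': array([-0.00708609,  0.04558131,  0.05081288]), 'grip_force': 0.0, 'finger_gap': 0.08535613885563738}
```

View pics/scene0.png

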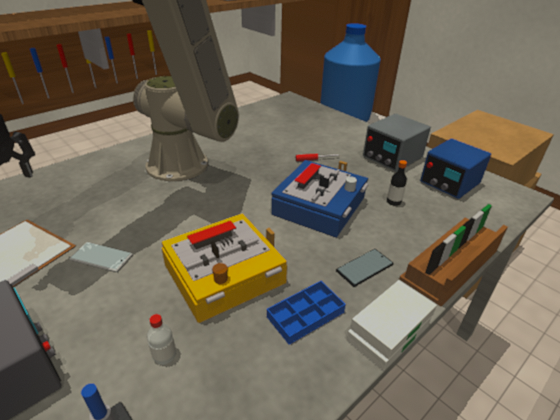

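View pics/top0.png

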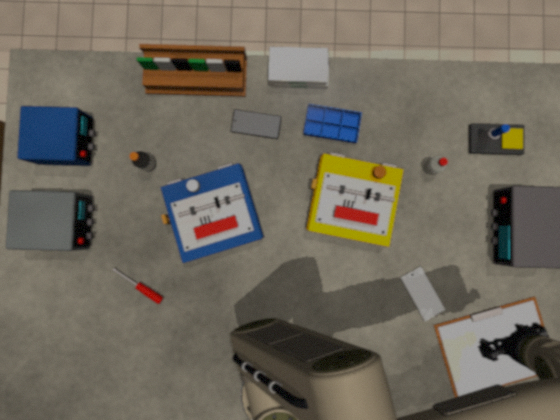

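The boxes show clearly: yellow at about (355,200) in the top view, with the red pad at (356,215), the tab at (368,194) and the jar at (379,172). Next I'll measure the yaw.

```bash
cat >> h.py <<'E'
def ray(p,uv,z):
    E=np.array(p['extrinsics']);R=E[:3,:3];c=-R.T@E[:3,3];f=210/np.tan(np.radians(p['fovy'])/2)
    uv=np.atleast_2d(uv).astype(float)
    d=np.c_[(uv[:,0]-p['cx'])/f,-(uv[:,1]-p['cy'])/f,-np.ones(len(uv))]@R
    return c+d*((z-c[2])/d[:,2])[:,None]
def rect(p,m,z):
    m=m.astype(np.uint8); c=max(cv2.findContours(m,0,1)[0],key=cv2.contourArea)[:,0]
    w=ray(p,c,z)[:,:2]*1000
    return cv2.minAreaRect(w.astype(np.float32))
E
python3 - <<'E'
from h import *
for n in ['top','scene']:
    p=env.read_camera(n); print([k for k in p if k!='pixels'], p.get('distortion'))
    for t,z in [('yellow_pad',.114),('yellow_tab',.128),('screw_jar',.118)]:
        for d in env.regions_of(t,p)[:2]: print(n,t,round(d['confidence'],2),d['mask'].sum(),rect(p,d['mask'],z))
    px=p['pixels'].astype(int); r,g,b=px[...,0],px[...,1],px[...,2]
    red=((r>120)&(g<50)&(b<50)).astype(np.uint8)
    if n=='top':
        red[:,:310]=0; red[:,400:]=0; red[240:]=0
        print('red',rect(p,red,.114))
    u,v=(305,150) if n=='top' else (155,205); w,h=(105,100) if n=='top' else (140,110)
    cv2.imwrite(f'pics/c{n}.png',cv2.resize(cv2.cvtColor(p['pixels'],cv2.COLOR_RGB2BGR)[v:v+h,u:u+w],None,fx=5,fy=5,interpolation=cv2.INTER_CUBIC))
E
```

```text
['fovy', 'cx', 'cy', 'extrinsics', 'shot'] None
top yellow_pad 0.69 153 ((636.7381591796875, -254.90562438964844), (36.01490783691406, 35.67274856567383), 0.8917280435562134)
top yellow_pad 0.62 614 ((522.9425048828125, -194.7257537841797), (120.41620635986328, 52.233070373535156), 81.77670288085938)
top yellow_tab 0.7 278 ((569.24365234375, -200.76222229003906), (36.4805908203125, 80.4384765625), 3.9607784748077393)
top yellow_tab 0.59 155 ((633.521728515625, -250.88467407226562), (32.771671295166016, 38.13883590698242), 1.5649083852767944)
red ((516.65087890625, -191.3710174560547), (113.73702239990234, 29.491592407226562), 80.2421875)
['fovy', 'cx', 'cy', 'extrinsics', 'shot'] None
scene yellow_pad 0.61 563 ((540.5970458984375, -198.46322631835938), (117.85701751708984, 73.06919860839844), 78.95295715332031)
scene yellow_tab 0.9 376 ((610.5763549804688, -217.66802978515625), (67.95154571533203, 57.654327392578125), 50.21847915649414)
scene yellow_tab 0.56 147 ((616.0821533203125, 223.51763916015625), (30.21567153930664, 80.05390930175781), 35.22885513305664)
scene screw_jar 0.62 264 ((655.6197509765625, -264.58477783203125), (30.581941604614258, 61.15715789794922), 53.74700927734375)
scene screw_jar 0.52 160 ((549.8486328125, 183.953125), (34.07493591308594, 74.1449203491211), 24.330026626586914)
```

View pics/cscene.png

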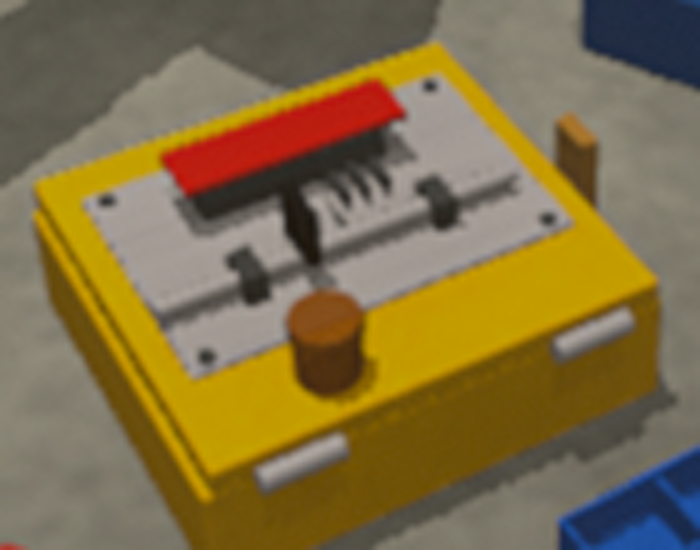

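View pics/ctop.png

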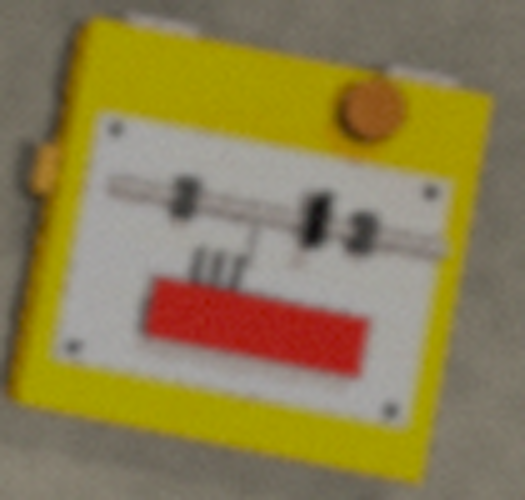

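Box yaw is about -9.8°, and the red pad centre is at about (0.518, -0.1915). In the box frame, relative to the pad, the tab is at about (64, -25) mm and the jar at about (127, -46) mm. I'll aim tool x along box y and tool y along box x, and move above the lid first.

Call:
move_arm --targets '[[[50,-17,0],[0,0,-0.7],-0.2],[[100,-34,0],[0,0,-1.4],-0.2],[[150,-51,0],[0,0,-2.1],-0.2],[[200,-68,0],[0,0,-2.8],-0.2],[[250,-85,0],[0,0,-3.5],-0.2]]'

```text
clock: 1.92
tcp_pos: [0.4278, -0.3462, 0.2315]
orientation: [0.0, 0.87, 0.493, 0.0]
wrist_force: [-0.6, -0.8, 0.1]
finger_gap: 0.0514
grip_force: 0.0
```

```bash
cat >> h.py <<'E'
from scipy.spatial.transform import Rotation as Ro
PAD=np.array([.518,-.1915]); YAW=np.radians(-9.8)
ex=np.array([np.cos(YAW),np.sin(YAW)]); ey=np.array([-ex[1],ex[0]])
def tool():
    s=env.get_state(); w,x,y,z=s['orientation']; return s,np.array(s['tcp_pos']),Ro.from_quat([x,y,z,w])
def go(bx,by,z):
    s,t,R=tool()
    tgt=np.r_[PAD+bx*ex+by*ey,z]
    Rt=Ro.from_matrix(np.c_[np.r_[ey,0],np.r_[ex,0],[0,0,-1.]])
    print('clk',s['clock'],'tcp',t.round(4),'box',((t[:2]-PAD)@np.c_[ex,ey]*1000).round(1),'gap',s['finger_gap'],'F',np.round(s['wrist_force'],2))
    print('shift mm',(R.inv().apply(tgt-t)*1000).round(1),'turn',(np.degrees((R.inv()*Rt).as_rotvec())/10).round(3))
E
python3 -c "
from h import *
go(.032,-.048,.231)"
```

```text
clk 1.925 tcp [ 0.4278 -0.3462  0.2315] box [ -62.6 -167.8] gap 0.05142117935542413 F [-0.59 -0.76  0.08]
shift mm [145.8  45.    0.5] turn [ 4.000e-03  2.000e-03 -2.116e+00]
```

Call:
move_arm --targets '[[[50,15,0],[0,0,-0.7],-0.2],[[98,30,0],[0,0,-1.4],-0.2],[[146,45,0],[0,0,-2.1],-0.2],[[146,45,20],[0,0,-2.12],-0.2],[[146,45,40],[0,0,-2.12],-0.2]]'

```text
clock: 2.55
tcp_pos: [0.5416, -0.2449, 0.1909]
orientation: [0.0, 0.765, 0.644, 0.0]
wrist_force: [-0.5, -0.1, -0.6]
finger_gap: 0.0511
grip_force: 0.0
```

```bash
python3 -c "
from h import *
go(.032,-.048,.140)
s,t,R=tool()
p=env.read_camera('wrist'); save(p,'w1'); print(np.round(p['mount'],3),p['fovy'],p['cx'],p['cy'])
M=np.array(p['mount']); T=np.eye(4);T[:3,:3]=R.as_matrix();T[:3,3]=t
p2=dict(p); p2['extrinsics']=np.linalg.inv(T@M)
for x in ['yellow_pad','yellow_tab','screw_jar']:
  for d in env.landmark_of(x,p)[:2]:
    c=np.array(d['centre']); print(x,d['confidence'],c.round(4),((c[:2]-PAD)@np.c_[ex,ey]*1000).round(1))
px=p['pixels'].astype(int); r,g,b=px[...,0],px[...,1],px[...,2]
red=((r>110)&(g<60)&(b<60)).astype(np.uint8)
print(red.sum(),rect(p2,red,.114))
"
```

```text
clk 2.55 tcp [ 0.5416 -0.2449  0.1909] box [ 32.3 -48.6] gap 0.05110002084340737 F [-0.53 -0.06 -0.6 ]
shift mm [ 0.6 -0.4 50.9] turn [ 0.004  0.002 -0.006]
[[-0.     0.947  0.32   0.083]
 [ 1.     0.     0.     0.   ]
 [ 0.     0.32  -0.947 -0.143]
 [ 0.     0.     0.     1.   ]] 70.25543942305173 278.3006323583973 209.6452644518076
yellow_pad 0.6 [ 0.5178 -0.1936  0.1089] [ 0.2 -2.1]
5007 ((519.591552734375, -188.10064697265625), (107.46986389160156, 32.91181564331055), 80.31468963623047)
```

View pics/w1.png

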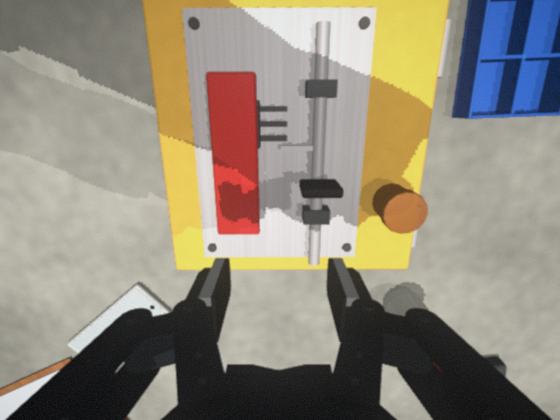

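The wrist view shows the red pad at (232,152), the tab at (320,188) with its top back edge near row 197, the rear guide at (316,214) and the jar at (400,208). I'll turn those pixels into positions.

```bash
python3 -c "
from h import *
s,t,R=tool()
p=env.read_camera('wrist')
T=np.eye(4);T[:3,:3]=R.as_matrix();T[:3,3]=t
p['extrinsics']=np.linalg.inv(T@np.array(p['mount']))
B=lambda uv,z:((ray(p,uv,z)[:,:2]-PAD)@np.c_[ex,ey]*1000).round(1).tolist()
print('pad',B([(207,73),(255,72),(259,233),(217,235)],.114))
print('tabback',B([(302,198),(342,196)],.128)); print('jar top',B([(405,209)],.118)); print('bolt',B([(322,25),(314,262)],.095))
cv2.imwrite('pics/w2.png',cv2.resize(cv2.cvtColor(p['pixels'],cv2.COLOR_RGB2BGR)[160:280,190:350],None,fx=5,fy=5,interpolation=cv2.INTER_CUBIC))
"
```

```text
pad [[-16.1, 56.6], [16.3, 57.1], [16.2, -60.5], [-17.6, -62.1]]
tabback [[48.8, -27.3], [77.5, -25.9]]
jar top [[128.5, -39.3]]
bolt [[62.7, 89.1], [63.6, -97.0]]
```

View pics/w2.png

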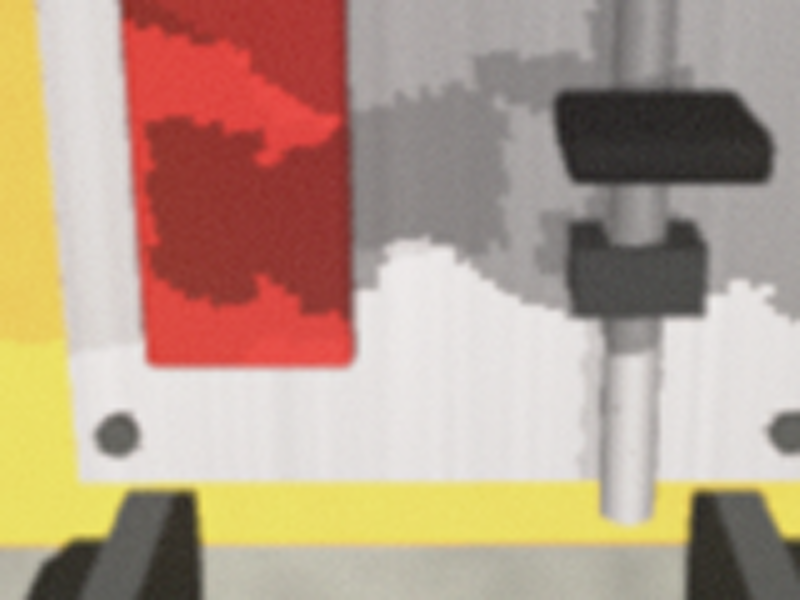

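Call:
move_arm --targets '[[[0,0,30],[0,0,0],-0.2],[[0,0,60],[0,0,0],-0.2],[[0,0,74],[0,0,0],-0.2],[[0,0,74],[0,0,0],-0.2]]'

```text
clock: 3.3
tcp_pos: [0.5404, -0.2458, 0.1172]
orientation: [-0.0, 0.766, 0.643, -0.0]
wrist_force: [0.9, 0.2, 0.2]
finger_gap: 0.0516
grip_force: 0.0
```

Call:
move_arm --targets '[[[0,0,3],[0,0,0],-0.2],[[0,0,6],[0,0,0],-0.2],[[0,0,6],[0,0,0],-0.2]]'

```text
clock: 3.68
tcp_pos: [0.5409, -0.2458, 0.1116]
orientation: [0.0, 0.766, 0.643, 0.0]
wrist_force: [0.3, 0.6, -0.4]
finger_gap: 0.051
grip_force: 0.0
```

Call:
move_arm --targets '[[[0,0,2],[0,0,0],-0.2],[[0,0,4],[0,0,0],-0.2],[[0,0,4],[0,0,0],-0.2]]'

```text
clock: 4.05
tcp_pos: [0.541, -0.2459, 0.1077]
orientation: [0.0, 0.766, 0.643, 0.0]
wrist_force: [0.1, 0.4, 3.6]
finger_gap: 0.0515
grip_force: 1.9
```

Call:
move_arm --targets '[[[0,0,2],[0,0,0],-0.2],[[0,0,2],[0,0,0],-0.2]]'

```text
clock: 4.3
tcp_pos: [0.541, -0.2459, 0.1055]
orientation: [0.0, 0.766, 0.643, 0.0]
wrist_force: [-0.0, -0.3, 4.1]
finger_gap: 0.0514
grip_force: 2.3
```

Call:
move_arm --targets '[[[0,0,2],[0,0,0],-0.2],[[0,0,2],[0,0,0],-0.2]]'

```text
clock: 4.55
tcp_pos: [0.541, -0.2459, 0.1035]
orientation: [0.0, 0.766, 0.643, 0.0]
wrist_force: [1.1, -0.7, 5.3]
finger_gap: 0.0508
grip_force: 2.7
```

Call:
move_arm --targets '[[[0,0,2],[0,0,0],-0.2],[[0,0,3],[0,0,0],-0.2],[[0,0,3],[0,0,0],-0.2]]'

```text
clock: 4.92
tcp_pos: [0.5411, -0.2459, 0.1021]
orientation: [0.001, 0.766, 0.643, 0.0]
wrist_force: [-2.1, 0.9, 12.3]
finger_gap: 0.0514
grip_force: 6.7
```

Call:
move_arm --targets '[[[0,0,1],[0,0,0],-0.2],[[0,0,1],[0,0,0],-0.2]]'

```text
clock: 5.18
tcp_pos: [0.5412, -0.2459, 0.1019]
orientation: [0.001, 0.766, 0.643, 0.0]
wrist_force: [-2.6, 2.2, 18.2]
finger_gap: 0.0513
grip_force: 8.9
```

```bash
python3 -c "
from h import *
s,t,R=tool(); F=np.array(s['wrist_force']);M=np.array(s['ft_torque'])
print(F.round(2),M.round(3), 'about box y',M[:2]@ey,'about box x',M[:2]@ex)
p=env.read_camera('wrist'); save(p,'w3')"
```

```text
[-2.58  2.22 18.16] [ 0.602  1.134 -0.065] about box y 1.2195582161706153 about box x 0.4000586507632025
```

View pics/w3.png

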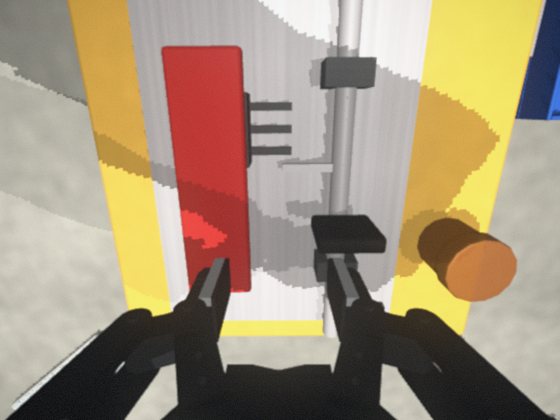

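The torque puts the whole load on the pad finger, so the pad is at its hard stop. I'll ease off by 1 mm and push along tool +x.

Call:
move_arm --targets '[[[0,0,-1],[0,0,0],-0.2],[[4,0,-1],[0,0,0],-0.2],[[8,0,-1],[0,0,0],-0.2],[[12,0,-1],[0,0,0],-0.2],[[16,0,-1],[0,0,0],-0.2]]'

```text
clock: 5.85
tcp_pos: [0.5446, -0.2338, 0.1026]
orientation: [0.004, 0.766, 0.642, -0.002]
wrist_force: [-2.6, -9.5, 11.2]
finger_gap: 0.0509
grip_force: 6.0
```

```bash
python3 -c "
from h import *
go(.032,.0,.102)"
```

```text
clk 5.85 tcp [ 0.5446 -0.2338  0.1026] box [ 33.4 -37.1] gap 0.05086928466035562 F [-2.6  -9.5  11.24]
shift mm [37.1 -1.6  0.3] turn [ 0.022  0.043 -0.027]
```

Call:
move_arm --targets '[[[3,0,0],[0,0,0],-0.2],[[6,0,0],[0,0,0],-0.2],[[9,0,0],[0,0,0],-0.2],[[12,0,0],[0,0,0],-0.2]]'

```text
clock: 6.35
tcp_pos: [0.5466, -0.2224, 0.1026]
orientation: [0.004, 0.767, 0.642, -0.002]
wrist_force: [-2.5, -9.7, 11.3]
finger_gap: 0.051
grip_force: 7.0
```

```bash
python3 -c "
from h import *
go(.032,.0,.102); s,t,R=tool(); M=np.array(s['ft_torque']);print(M)"
```

```text
clk 6.35 tcp [ 0.5466 -0.2224  0.1026] box [ 33.4 -25.6] gap 0.051032131712487286 F [-2.45 -9.66 11.27]
shift mm [25.6 -1.5  0.4] turn [ 0.022  0.047 -0.029]
[-1.89371684  0.91601662  0.16797174]
```

Call:
move_arm --targets '[[[3,0,0],[0,0,0],-0.2],[[6,0,0],[0,0,0],-0.2],[[9,0,0],[0,0,0],-0.2],[[12,0,0],[0,0,0],-0.2],[[15,0,0],[0,0,0],-0.2]]'

```text
clock: 6.98
tcp_pos: [0.5492, -0.2077, 0.1027]
orientation: [0.004, 0.767, 0.642, -0.002]
wrist_force: [-3.2, -11.0, 12.7]
finger_gap: 0.0511
grip_force: 7.1
```

Call:
move_arm --targets '[[[2,0,0],[0,0,0],-0.2],[[4,0,0],[0,0,0],-0.2],[[6,0,0],[0,0,0],-0.2],[[8,0,0],[0,0,0],-0.2]]'

```text
clock: 7.48
tcp_pos: [0.5507, -0.1999, 0.1028]
orientation: [0.004, 0.767, 0.642, -0.002]
wrist_force: [-3.7, -11.7, 11.8]
finger_gap: 0.0514
grip_force: 7.0
```

```bash
python3 -c "
from h import *
go(.032,.0,.102)
p=env.read_camera('wrist'); save(p,'w4')"
```

```text
clk 7.475 tcp [ 0.5507 -0.1999  0.1028] box [33.6 -2.7] gap 0.05142501910264763 F [ -3.72 -11.65  11.79]
shift mm [ 2.7 -1.6  0.7] turn [ 0.024  0.048 -0.029]
```

View pics/w4.png

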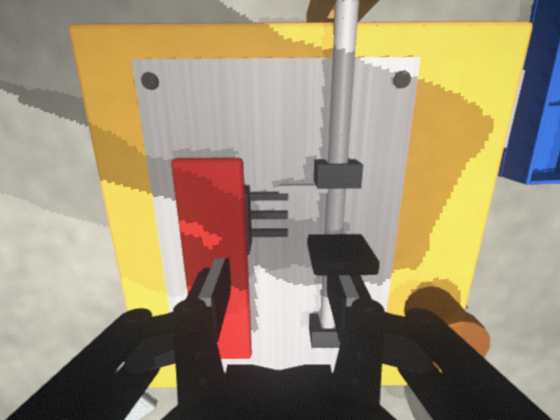

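The bolt moves with the finger, and the tab is now at (342,253), well clear of the rear guide at (325,330). The pad is still down, and the bolt is entering the keeper. I'll continue until the stop.

Call:
move_arm --targets '[[[2,0,0],[0,0,0],-0.2],[[4,0,0],[0,0,0],-0.2],[[4,0,0],[0,0,0],-0.2]]'

```text
clock: 7.9
tcp_pos: [0.5509, -0.1989, 0.1028]
orientation: [0.006, 0.768, 0.641, -0.004]
wrist_force: [-5.1, -19.0, 11.6]
finger_gap: 0.0512
grip_force: 11.3
```

Call:
move_arm --targets '[[[2,0,0],[0,0,0],-0.2],[[3,0,0],[0,0,0],-0.2],[[3,0,0],[0,0,0],-0.2]]'

```text
clock: 8.28
tcp_pos: [0.5509, -0.1987, 0.1029]
orientation: [0.007, 0.768, 0.64, -0.006]
wrist_force: [-7.9, -27.4, 9.5]
finger_gap: 0.0513
grip_force: 15.0
```

Call:
move_arm --targets '[[[0,0,1],[0,0,0],-0.2],[[0,0,1.5],[0,0,0],-0.2],[[1,0,1.5],[0,0,0],-0.2]]'

```text
clock: 8.65
tcp_pos: [0.551, -0.1987, 0.1028]
orientation: [0.008, 0.769, 0.64, -0.007]
wrist_force: [-11.6, -29.6, 17.6]
finger_gap: 0.0516
grip_force: 18.4
```

```bash
python3 -c "
from h import *
go(.032,.0,.102)
for n in ['top','scene']:
    p=env.read_camera(n)
    for x in ['yellow_pad','yellow_tab']:
      for d in env.landmark_of(x,p)[:1]:
        c=np.array(d['centre']); print(n,x,d['confidence'],c.round(4),((c[:2]-PAD)@np.c_[ex,ey]*1000).round(1))
"
```

```text
clk 8.65 tcp [ 0.551  -0.1987  0.1028] box [33.7 -1.5] gap 0.05164266019577595 F [-11.6  -29.6   17.56]
shift mm [ 1.5 -1.7  0.8] turn [ 0.026  0.12  -0.067]
top yellow_pad 0.73 [ 0.5162 -0.1919  0.1073] [-1.7 -0.7]
top yellow_tab 0.63 [0.5416 0.1881 0.1143] [-41.4 378.1]
scene yellow_pad 0.52 [ 0.5205 -0.1894  0.1052] [2.1 2.5]
scene yellow_tab 0.63 [ 0.5829 -0.1919  0.1164] [64.  10.7]
```

It's at the end stop: force rises with no travel, and the tab has moved about 39 mm in total. I'll relax the push a little and lift straight up so the catch springs back.

Call:
move_arm --targets '[[[-3,0,1],[0,0,0],-0.2],[[-5,0,0],[0,0,0],-0.2],[[-5,0,-4],[0,0,0],-0.2],[[-5,0,-8],[0,0,0],-0.2],[[-5,0,-14],[0,0,0],-0.2]]'

```text
clock: 9.57
tcp_pos: [0.5481, -0.1981, 0.111]
orientation: [0.002, 0.768, 0.641, -0.005]
wrist_force: [-3.8, -18.5, -14.0]
finger_gap: 0.0512
grip_force: 9.1
```

```bash
python3 -c "
from h import *
go(.032,.0,.102)"
```

```text
clk 9.575 tcp [ 0.5481 -0.1981  0.111 ] box [30.8 -1.3] gap 0.0511760849688815 F [ -3.8  -18.47 -14.  ]
shift mm [1.4 1.3 8.9] turn [-0.022  0.059 -0.049]
```

The tab finger is dragging against the tab. The pad is already up, so I'll back off along -x and then lift.

Call:
move_arm --targets '[[[-4,0,0],[0,0,0],-0.2],[[-8,0,0],[0,0,0],-0.2],[[-10,0,-3],[0,0,0],-0.2],[[-10,0,-10],[0,0,0],-0.2]]'

```text
clock: 10.07
tcp_pos: [0.5481, -0.202, 0.1228]
orientation: [-0.0, 0.766, 0.643, -0.0]
wrist_force: [-0.7, -0.5, -0.9]
finger_gap: 0.0514
grip_force: 0.0
```

Call:
move_arm --targets '[[[0,0,-30],[0,0,0],-0.2],[[0,0,-60],[0,0,0],-0.2],[[0,0,-70],[0,0,0],-0.2],[[0,0,-70],[0,0,0],-0.2]]'

```text
clock: 10.58
tcp_pos: [0.5488, -0.2023, 0.1934]
orientation: [0.001, 0.766, 0.643, 0.0]
wrist_force: [-0.6, -0.9, -0.6]
finger_gap: 0.051
grip_force: 0.0
```

```bash
python3 -c "
from h import *
go(.032,-.048,.191)
p=env.read_camera('wrist'); save(p,'w5')
for n in ['top','scene']:
    p=env.read_camera(n)
    for x in ['yellow_pad','yellow_tab','screw_jar']:
      for d in env.landmark_of(x,p)[:1]:
        c=np.array(d['centre']); print(n,x,d['confidence'],c.round(4),((c[:2]-PAD)@np.c_[ex,ey]*1000).round(1))
cv2.imwrite('pics/cs2.png',cv2.resize(cv2.cvtColor(p['pixels'],cv2.COLOR_RGB2BGR)[205:315,155:295],None,fx=5,fy=5,interpolation=cv2.INTER_CUBIC))
"
```

```text
clk 10.575 tcp [ 0.5488 -0.2023  0.1934] box [32.2 -5.4] gap 0.05096604979477603 F [-0.57 -0.87 -0.57]
shift mm [-42.6  -0.1   2.5] turn [ 0.009  0.003 -0.015]
top yellow_pad 0.6 [ 0.5162 -0.1922  0.1143] [-1.7 -1. ]
top yellow_tab 0.76 [ 0.5835 -0.1889  0.1116] [64.1 13.7]
top screw_jar 0.53 [ 0.5619 -0.1933  0.0016] [43.6  5.7]
scene yellow_pad 0.97 [ 0.5167 -0.1877  0.1158] [-1.9  3.5]
scene yellow_tab 0.62 [ 0.5816 -0.1892  0.1174] [62.3 13.1]
scene screw_jar 0.71 [ 0.6366 -0.2577  0.079 ] [128.1 -45. ]
```

View pics/w5.png

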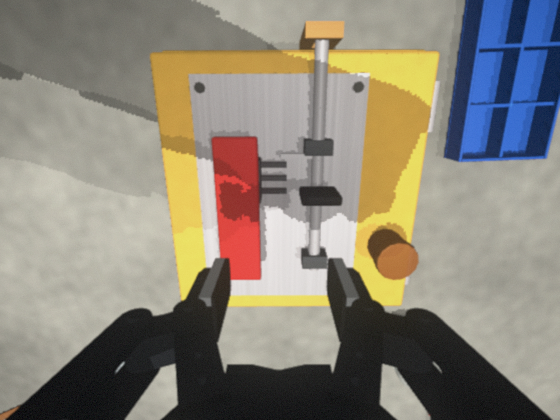

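View pics/cs2.png

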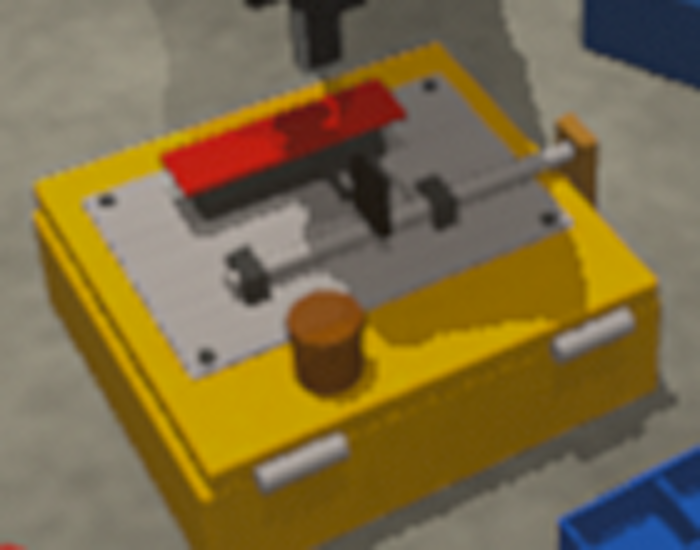

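The bolt is in the brass keeper at (324,32) in the wrist view. The red pad is back at its original height, the jar hasn't moved and the gripper is clear.

```bash
python3 -c "
from h import *
print(env.hand_in())"
```

```text
the job is handed in; nothing more can be done
None
```

The yellow box's bolt is home in its brass keeper with the catch sprung back up over it. I left the blue box and the loose things alone, and the job was handed in at about 10.7 s on the robot's clock.

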